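Snap the handpiece into its cassette and click the lid shut

ROBOT

A 6-joint arm with a two-finger parallel gripper is mounted at the origin on a cart in front of the work surface, level with it; the furniture and walls round the work are solid. World frame = base frame: x ahead of the robot, y to its left, z up, the work surface at z = 0. Lengths are in m, angles in rad, forces in N, time in s.
With the tool pointing down it reaches from about 0.35 to 0.875 m from the base axis. Payload 4.2 kg.
Tool frame: the origin (TCP) lies on the centre line of the jaws, within the pads' length; the fingertips stand 22 mm ahead of it and the grasp point (between the pads) lies 3 mm ahead of it; z points along the fingers, y is the line along which they close (so a half turn about z gives the same grasp; the last joint's range is limited). The gripper opens to 85 mm and grips with 20 to 120 N. Pads are 22 mm wide; open, the fingers measure 114 mm over their backs; the gripper's body (76 mm by 85 mm) begins 54 mm behind the grasp point. The pads swing forward as they close: fully open they stand 13 mm farther back than shut.
Start: joints at [-0.93, 0.385, 0.008, 0, -1.194, -0.259], TCP at [0.233, -0.58, 0.253] pointing down, gripper open.
Joint ranges: [-3.14, 3.14], [-1.21, 2.06], [-1.07, 1.41], [-3.16, 2.05], [-2.99, -0.16], [-3.1, 3.1]. Speed limits (rad/s): [2.79, 2.79, 3.14, 3.14, 3.14, 3.14].

INTERFACE

Orientations are given as a 3x3 rotation matrix whose columns are the frame's x, y, z axes.
In Python, from cell import robot gives the robot as it stands.
- The arm moves only by the tool drive_tool, never from a script. Its argument "moves" is a list of rows, each a list of 7 numbers: the finger opening in cm, from 0 to 8.54, then the shift along the world's x, y, z in cm, then the turn, a rotation vector about the world's x, y, z in rad. In form: [[fingers, tx, ty, tz, wx, wy, wz], ...]. A call has 1 to 8 rows; each row shifts and turns the commanded pose from where the row before left it; what a row does not reach is not made up. A row lasts 1/12 s, in which the tool goes at most 41.7 mm and 7.16 degrees, less where a joint would pass 70% of its speed; a pose out of reach is approached as far as the arm can. A call with a gripper value outside its range is refused whole. The fingers move at their own pace and stop on an object; "force" is the grip in N (left out, the last holds). Time passes only in rows, so rows that do not move let the fingers close. It gives the time, the measured TCP pose, the force, the opening and the grip force at its end, in the units of the state.
- robot.get_obs(): the state, without advancing time (a new reading comes with each control period).
- robot.read_camera(name): name is "side" or "top" or "wrist"; returns a dict with "image" (384x512x3 uint8, red, green, blue), "K" (3x3 intrinsics, pixels), "rvec" (rotation vector, rad) and "tvec" (3), from world to camera coordinates, as OpenCV has them; the wrist camera has in their place "T_tool_cam" (4x4, takes a point from camera to tool coordinates, whose origin is the TCP and whose axes are the flange's). Camera axes: x right, y down, z forward; pixel columns grow to the right and rows downward; lengths in m; the calibration is good to about 2 mm. The wrist camera is an equidistant fisheye: a pixel r from the principal point sees the ray r / f radians off the axis. A picture is of the moment at which its call begins: read the wrist's pose just before it. There is no depth.
- robot.hand_in(): hands the job in; it is judged then, once.
The state is a dict: "time_s": time; "q": joint angles; "joint_vel": joint speeds; "joint_torque": joint torques, N m; "position": TCP position; "eef_rot": TCP orientation; "ft_force": force on the tool from outside, world axes, zero at the start; "ft_torque": the same for the moment, N m; "grip_width": finger opening in m; "grip_force": force on a finger pad.
Only numpy, scipy, OpenCV 4.12 (cv2) and the standard library are available. Lean on these libraries where they do the work, as an engineer would, in place of code of your own. Each camera call takes 0.05 s, during which the arm holds its last target. There are 200 camera calls.

TASK

Pack the micromotor handpiece away: press it down between the spring clips of the open steel instrument cassette until it snaps fully home on both clips, lengthwise centred in the case (either end may point either way), and let go of it. Then swing the cassette's lid over and press its free edge down until the latch clicks and the lid is fully shut; stop pushing at the click and do not force the case. Leave the other things on the bench where they are.

Things in the scene. Friction and masses are not known exactly. Their poses are not given: they have to be found in the camera images.
- handpiece_mid (a point): Middle (mid length, half-way up) of the loose micromotor handpiece: silver-grey round tool, 186 mm long, 27 mm thick, thin bur at one end, about 0.16 kg. y runs along it, x across, z up. To the touch it is a bar 28 mm wide and 27 mm high, from 66 mm to -y to 72 mm to +y of this point. It starts lying on the bench.
- cassette: Fixed steel instrument cassette, 230 mm long (its y, pointing roughly towards the robot), 130 mm deep (its x, pointing roughly to the robot's left); base half 30 mm high, 2 mm walls, 4 mm floor. Origin: centre of its underside on the bench. The lid is hinged on its +x side (robot's left); the -x side (robot's right) is its front, with the latch. z up.
- clip_centre (a point): Point in the cassette, 10 mm to -x of its origin, 25.5 mm above the bench, where the handpiece's middle lies when fully home, the handpiece along the cassette's y. Two spring clips hold it, 45 mm to either side in y, each 14 mm long in y. The space between them is free for fingers: 74 mm in y, at least 53 mm to either side in x. It rests on saddles 12 mm above the bench. Axes as the cassette's.
- lid (a joint): Angle of the slotted lid (rad): 0 fully shut, grows as it opens; at start open at about 2.0, leaning to the robot's left. Stiff hinge (0.15 N m): it stays where left. From about 0.11 down a roller latch resists: about 10 N down on the front edge carries it over the peak, and at about 0.05 it clicks down to 0 and is held. More than 40 N on the case by the robot is forcing it.
- lid_hinge (a point): Middle of the lid's hinge line, which runs along the cassette's y, 30 mm above the bench, 65 mm to +x of the cassette's origin. Axes as the cassette's.
- lid_front_corner (a point): Middle of the outer top edge at the lid's free (front) end, moving with the lid: when shut, 130 mm to -x and 30 mm above the hinge. The lid is a shell 230 mm long, 130 mm deep, 30 mm high; a thumb tab 60 mm long sticks out 13 mm from its front face, 6 to 10 mm below the top. With the lid open this is its far outer edge and can be pushed over from behind (from the robot's left).
- lid_press (a point): Point on the top face of the lid, on the solid strip 15 mm in from the front edge, mid length: where to press it shut. Moves with the lid; 60 mm above the bench when shut.
- plaster_spatula: Loose plaster spatula with a wooden handle, 213 mm long, 20 mm thick, lying on the bench near the handpiece; to be left alone. Origin: centre of its underside.
- study_model: Loose light blue plaster dental arch, 84x75x39 mm, to be left alone. Origin: centre of its underside.
- die_block: Loose plaster block, 51x56x27 mm, to be left alone. Origin: centre of its underside.
- wax_tin: Loose round wax tin, 69 mm across, 25 mm high, to be left alone. Origin: centre of its underside.
- tape_roll: Loose roll of tape lying flat, 82 mm across, 19 mm high, to be left alone. Origin: centre of its underside.
- clip_mouth (a point): Centre of the clips' flared mouths, 54 mm above the bench, straight above clip_centre. The mouths are 38 mm wide (in x) here and narrow to 23 mm at 43 mm height. Pushing the handpiece straight down takes 6 to 15 N in all as its underside passes the narrows, then less as it slides; the jaws' lips snap over its top when it is home.
Things that resemble listed ones, but are neither listed nor needed, are in the scene too. What is shaped like the part that bears handpiece_mid but yellow is not meant.

How it is judged:
By the outcome, as a careful person would: the job done as asked, in the order asked, and still so for the second after the job is handed in, with the robot touching nothing.
It also fails if it takes over 64 s, if anything falls off the work surface, if the arm or the gripper's body presses on something with over 40 N, if the wrist force passes 120 N, or if a joint passes its speed limit or range.

## Working session

There is one attempt and no reset: what is moved stays moved. The work goes in short steps, Python scripts to look and compute and a tool call to move; the robot and the scene stay as the last step left them, time stands still between calls to the robot, and variables do not carry over. Pictures are saved under pics/ and viewed, at most 10 in all, crops included, and the job is handed in when it is done.

Besides the shell and the picture viewer there is one more tool, called after ">>>" by a JSON object that holds its "fn" and its "kwargs". drive_tool: Moves the arm, as the interface text tells. Its arguments: {"type":"object","properties":{"moves":{"type":"array"},"force":{"type":"number"}},"required":["moves"]}

```bash
mkdir -p pics; cat > h.py <<'E'
import numpy as np, cv2
from cell import robot
def cam(n):
    c=robot.read_camera(n); return c
def ray(c,uv):
    R=cv2.Rodrigues(np.array(c['rvec'],float))[0]; t=np.array(c['tvec'],float).ravel()
    d=R.T@np.linalg.solve(np.array(c['K']),np.array([uv[0],uv[1],1.0])); o=-R.T@t
    return o,d
def onz(c,uv,z):
    o,d=ray(c,uv); return o+d*(z-o[2])/d[2]
def proj(c,p):
    return cv2.projectPoints(np.array(p,float).reshape(-1,1,3),np.array(c['rvec'],float),np.array(c['tvec'],float),np.array(c['K'],float),None)[0].reshape(-1,2)
E
python3 - <<'E'
from h import *
ims=[]
for n in('top','side'):
    c=cam(n); np.save(f'{n}0.npy',c,allow_pickle=True); im=c['image'][:,:,::-1]; cv2.imwrite(f'pics/{n}0.png',cv2.resize(im,(796,597),interpolation=cv2.INTER_CUBIC)); print(n,ray(c,(256,192)))
o=robot.get_obs();print(o['time_s'],o['position'],o['eef_rot'])
E
```

```text
top (array([0.37673736, 0.04988973, 1.48179141]), array([ 0.12787123, -0.042966  , -0.99112106]))
side (array([-0.3495054 ,  0.24555152,  1.3385862 ]), array([ 0.56225827, -0.14835824, -0.81367045]))
0.1 [ 0.23267969 -0.57956543  0.25234083] [[-9.28078662e-01 -3.72383312e-01 -8.15717397e-04]
 [-3.72384190e-01  9.28077032e-01  1.74305136e-03]
 [ 1.07965343e-04  1.92144904e-03 -9.99998148e-01]]
```

View pics/top0.png

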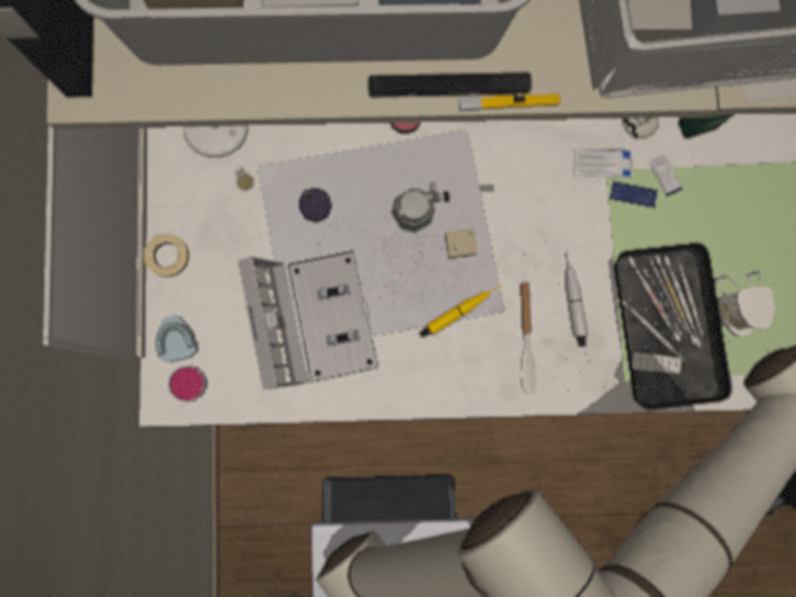

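View pics/side0.png

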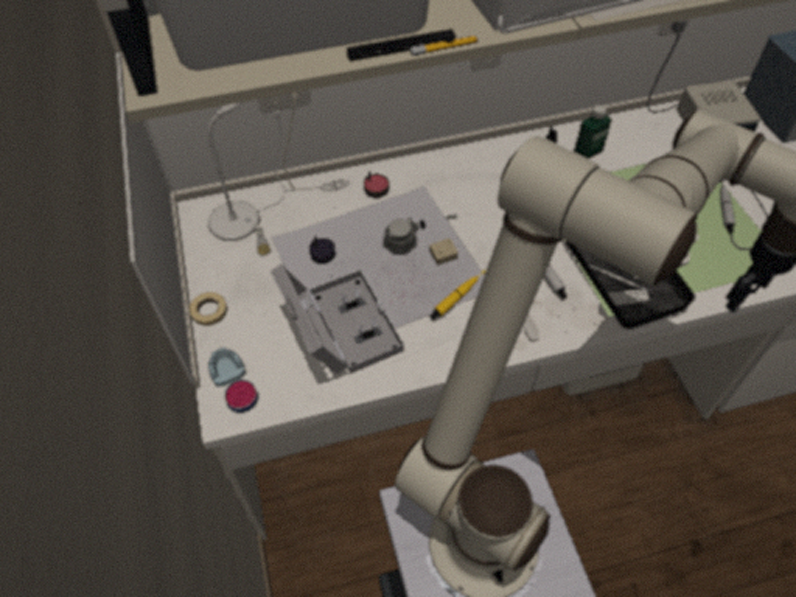

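The top view shows these lookalikes (796-px view):
- The silver-grey handpiece is at (576,300), beside the spatula at (527,335).
- A yellow twin is at (458,312), and a yellow and silver pen is on the shelf at (510,101).
- A corded handpiece sits on the mat in the side view at (728,205).

By the description I choose (576,300). The cassette is at about (335,315), with its lid to the left at (265,320).

```bash
python3 - <<'E'
from h import *
c=np.load('top0.npy',allow_pickle=True).item(); im=c['image'][:,:,::-1]
a=cv2.resize(im[155:255,150:250],(400,400),interpolation=cv2.INTER_CUBIC)
b=cv2.resize(im[145:245,320:420],(400,400),interpolation=cv2.INTER_CUBIC)
cv2.imwrite('pics/crop0.png',np.hstack([a,b]))
# handpiece mask: darker than bench
roi=im[150:232,352:390].astype(int); g=roi.max(2)
print(np.percentile(g,[5,50,95]))
m=(g<np.percentile(g,70)-25).astype(np.uint8)
n,l,s,ce=cv2.connectedComponentsWithStats(m)
k=1+np.argmax(s[1:,4]); print(s[k])
ys,xs=np.where(l==k); P=np.array([onz(c,(x+352,y+150),.0135) for x,y in zip(xs,ys)])[:,:2]
print(cv2.minAreaRect(P.astype(np.float32)))
mu=P.mean(0);w,v=np.linalg.eigh(np.cov((P-mu).T));ax=v[:,1];ax*=np.sign(ax[0])
s_=(P-mu)@ax;t_=(P-mu)@v[:,0];print(mu,ax,s_.min(),s_.max())
for lo in np.arange(-.12,.12,.01):
    q=(s_>=lo)&(s_<lo+.01)
    if q.any(): print(round(lo,3),round(t_[q].min(),4),round(t_[q].max(),4))
E
```

```text
[132. 187. 192.]
[ 11  13  16  61 439]
((0.5555098056793213, -0.35036805272102356), (0.18268948793411255, 0.032433878630399704), 6.14580774307251)
[ 0.54395948 -0.35067481] [0.99297073 0.11836018] -0.07989513784806024 0.10288612440150746
-0.08 -0.0087 0.01
-0.07 -0.0106 0.0115
-0.06 -0.0144 0.0166
-0.05 -0.0158 0.0152
-0.04 -0.0143 0.0168
-0.03 -0.0151 0.0159
-0.02 -0.0136 0.017
-0.01 -0.015 0.0161
-0.0 -0.0134 0.0153
0.01 -0.0143 0.0163
0.02 -0.0127 0.0155
0.03 -0.0141 0.0165
0.04 -0.0126 0.0127
0.05 -0.0105 0.0108
0.06 -0.0089 0.0105
0.07 -0.0074 0.0086
0.08 -0.0023 0.0042
0.09 -0.0026 0.0023
0.1 -0.0016 0.0014
```

View pics/crop0.png

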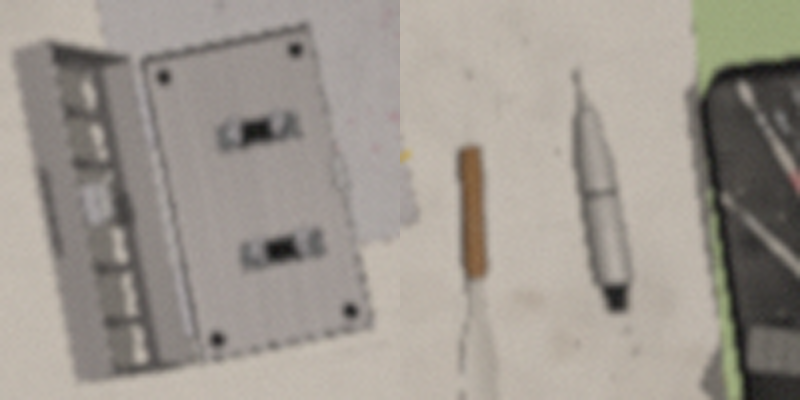

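The crop confirms the silver handpiece, with its bur end up at crop (576,75) and its black tail at (615,297). The spatula lies to its left. The cassette's clips are at crop (257,130) and (283,249), and its floor screws at (164,76), (295,49), (350,311) and (218,340).

```bash
python3 - <<'E'
from h import *
T=np.load('top0.npy',allow_pickle=True).item(); S=np.load('side0.npy',allow_pickle=True).item()
def blob(c,u,v,r,thr):
    g=c['image'].max(2).astype(float); u0,v0=int(round(u)),int(round(v))
    w=g[v0-r:v0+r+1,u0-r:u0+r+1]; b=np.percentile(w,70); k=np.clip(b-w-thr*(b-w.min()),0,None)
    yy,xx=np.mgrid[-r:r+1,-r:r+1]; return u0+(k*xx).sum()/k.sum(), v0+(k*yy).sum()/k.sum()
o=lambda x,y:(150+x/4-.4,155+y/4-.4)
spots=[blob(T,*o(*p),3,.4) for p in[(164,76),(295,49),(350,311),(218,340)]]
clips=[blob(T,*o(*p),4,.45) for p in[(257,130),(283,249)]]
for z in(.004,.03):
    Q=np.array([onz(T,p,z)[:2] for p in spots]); print(z,Q.round(4).tolist(),Q.mean(0).round(4),[np.linalg.norm(Q[i]-Q[(i+1)%4]).round(4) for i in range(4)])
C=np.array([onz(T,p,.012)[:2] for p in clips]);print('clips',C,C.mean(0),np.linalg.norm(C[0]-C[1]))
d=C[1]-C[0];print('yaw of y axis',np.arctan2(d[1],d[0]))
for i in(0,3): pass
e=(Q[3]-Q[0]+Q[2]-Q[1]);print('spots y dir',np.arctan2(e[1],e[0]))
def tri(a,b):
    o1,d1=ray(T,a);o2,d2=ray(S,b);A=np.stack([d1,-d2],1);s=np.linalg.lstsq(A,o2-o1,rcond=None)[0];p,q=o1+s[0]*d1,o2+s[1]*d2;return (p+q)/2,np.linalg.norm(p-q)
k=512/796
for a,b in zip(clips,[(352,303),(367,335)]): print(tri(a,blob(S,b[0]*k,b[1]*k,4,.45)))
# rim corners z=.03
for p in[(140,60),(310,25),(372,325),(205,362)]: print('rim',onz(T,o(*p),.03)[:2].round(4))
# handpiece tri: tail
print('tail',onz(T,(320+615/4-.4,145+297/4-.4),.0135))
print('lid far edge', [ray(T,o(*p)) for p in[]])
E
```

```text
0.004 [[0.6267, 0.1801], [0.6453, 0.0814], [0.449, 0.045], [0.4304, 0.1433]] [0.5379 0.1124] [np.float64(0.1004), np.float64(0.1996), np.float64(0.1), np.float64(0.1997)]
0.03 [[0.6223, 0.1778], [0.6406, 0.0808], [0.4478, 0.0451], [0.4295, 0.1417]] [0.535  0.1113] [np.float64(0.0987), np.float64(0.1961), np.float64(0.0983), np.float64(0.1962)]
clips [[0.58305257 0.11152926]
 [0.49470696 0.09503303]] [0.53887976 0.10328115] 0.08987253955047912
yaw of y axis -2.95699465378779
spots y dir -2.957424444959432
(array([0.58304718, 0.11038715, 0.00967377]), np.float64(0.0025592518749149476))
(array([0.49476586, 0.09457591, 0.00950724]), np.float64(0.001102708225717627))
rim [0.6355 0.1948]
rim [0.6587 0.0695]
rim [0.437  0.0295]
rim [0.4135 0.1507]
tail [ 0.47018769 -0.65645228  0.0135    ]
lid far edge []
```

>>> {"fn": "drive_tool", "kwargs": {"moves": [[6.5,2.7,1.9,0,0,0,-0.034],[6.5,2.7,1.9,0,0,0,-0.034],[6.5,2.7,1.9,0,0,0,-0.034],[6.5,2.7,1.9,0,0,0,-0.034],[6.5,2.7,1.9,0,0,0,-0.034],[6.5,2.7,1.9,0,0,0,-0.034],[6.5,2.7,1.9,0,0,0,-0.034],[6.5,2.7,1.9,0,0,0,-0.03]], "force": 60}}

```text
time_s: 0.77
position: [0.4498, -0.4266, 0.2529]
eef_rot: [[-0.994, -0.112, -0.001], [-0.112, 0.994, 0.001], [0.001, 0.001, -1.0]]
ft_force: [0.3, -0.7, -1.1]
grip_width: 0.0647
grip_force: 0.0
```

>>> {"fn": "drive_tool", "kwargs": {"moves": [[6.5,2.6,1.9,-1,0,0,0],[6.5,2.6,1.9,-2,0,0,0],[6.5,2.6,1.9,-2.5,0,0,0],[6.5,2.6,1.9,-2.5,0,0,0],[6.5,0,0,-2,0,0,0],[6.5,0,0,0,0,0,0]]}}

```text
time_s: 1.27
position: [0.5513, -0.3491, 0.1472]
eef_rot: [[-0.993, -0.115, -0.01], [-0.115, 0.993, 0.005], [0.009, 0.006, -1.0]]
ft_force: [-1.0, -0.1, -0.3]
grip_width: 0.0652
grip_force: 0.0
```

```bash
cat >> h.py <<'E'
def wcam():
    o=robot.get_obs(); c=robot.read_camera('wrist'); c['p']=np.array(o['position']);c['R']=np.array(o['eef_rot']); return c
def wray(c,uv):
    K=np.array(c['K']); x=(uv[0]-K[0,2])/K[0,0]; y=(uv[1]-K[1,2])/K[1,1]; th=np.hypot(x,y)
    d=np.array([x*np.sin(th)/th,y*np.sin(th)/th,np.cos(th)]) if th>1e-9 else np.array([0,0,1.])
    A=np.array(c['T_tool_cam']); return c['R']@A[:3,3]+c['p'], c['R']@A[:3,:3]@d
def wz(c,uv,z):
    o,d=wray(c,uv); return o+d*(z-o[2])/d[2]
E
python3 - <<'E'
from h import *
c=wcam(); np.save('w1.npy',c,allow_pickle=True); im=c['image'][:,:,::-1]
cv2.imwrite('pics/w1.png',im); print(c['p'],c['K'],c['T_tool_cam'])
A=np.array(c['T_tool_cam'])
E
```

```text
[ 0.55132291 -0.34906056  0.14715727] [[297.31863964   0.         257.76127923]
 [  0.         297.31863964 193.70177377]
 [  0.           0.           1.        ]] [[ 2.64615696e-04 -9.58623690e-01 -2.84676223e-01  7.20899033e-02]
 [ 9.99999513e-01  5.24448685e-04 -8.36505992e-04 -7.45084206e-04]
 [ 9.51192531e-04 -2.84675862e-01  9.58623361e-01 -1.20168644e-01]
 [ 0.00000000e+00  0.00000000e+00  0.00000000e+00  1.00000000e+00]]
```

View pics/w1.png

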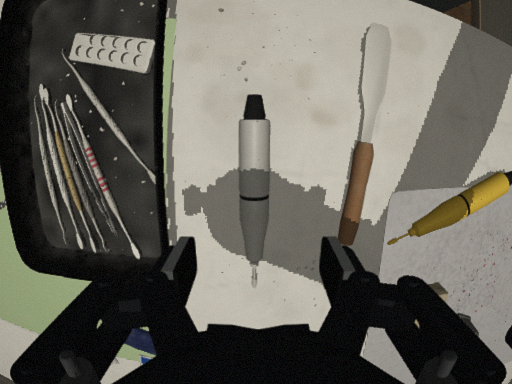

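The wrist view shows the silver handpiece upright: tail end at (255,95), bur tip at (254,287), body edges at x = 239 and 270.

```bash
python3 - <<'E'
from h import *
c=np.load('w1.npy',allow_pickle=True).item()
a=wz(c,(255,95),.0135);b=wz(c,(254,287),.0135);print(a,b,(a+b)/2,np.linalg.norm(a-b),np.arctan2(*(b-a)[[1,0]]))
l=wz(c,(239,150),.0135);r=wz(c,(270.5,150),.0135);print((l+r)/2,np.linalg.norm(l-r))
print(wz(c,(254.5,200),.0135), wz(c,(254.5,120),.0135))
E
```

```text
[ 0.46778474 -0.36122872  0.0135    ] [ 0.65167131 -0.34136001  0.0135    ] [ 0.55972803 -0.35129437  0.0135    ] 0.1849568507992809 0.10763115895943372
[ 0.51475137 -0.35604176  0.0135    ] 0.027127494673187695
[ 0.55950982 -0.35116959  0.0135    ] [ 0.4891054  -0.35919424  0.0135    ]
```

>>> {"fn": "drive_tool", "kwargs": {"moves": [[6.5,0.4,-0.1,-2.5,0,0,-0.006],[6.5,0.3,-0.1,-2.5,0,0,0],[6.5,0,0,-2.5,0,0,0],[6.5,0,0,-1.5,0,0,0],[6.5,0,0,-1.0,0,0,0],[6.5,0,0,0,0,0,0],[6.5,0,0,0,0,0,0]]}}

```text
time_s: 1.9
position: [0.5602, -0.355, 0.0546]
eef_rot: [[-0.994, -0.107, 0.001], [-0.107, 0.994, -0.001], [-0.001, -0.001, -1.0]]
ft_force: [0.3, 0.2, 1.2]
grip_width: 0.0649
grip_force: 0.0
```

>>> {"fn": "drive_tool", "kwargs": {"moves": [[6.5,-0.15,0.4,-1.4,0,0,0],[6.5,0,0,-1.0,0,0,0],[6.5,0,0,-0.4,0,0,0],[6.5,0,0,0,0,0,0]]}}

```text
time_s: 2.23
position: [0.5581, -0.35, 0.025]
eef_rot: [[-0.994, -0.107, -0.001], [-0.107, 0.994, 0.0], [0.001, 0.0, -1.0]]
ft_force: [-0.1, 0.4, 0.0]
grip_width: 0.065
grip_force: 0.0
```

>>> {"fn": "drive_tool", "kwargs": {"moves": [[2,0,0,0,0,0,0],[2,0,0,0,0,0,0],[2,0,0,0,0,0,0],[2,0,0,0,0,0,0],[2,0,0,0,0,0,0],[2,0,0,0,0,0,0]], "force": 60}}

```text
time_s: 2.73
position: [0.5591, -0.3503, 0.0263]
eef_rot: [[-0.994, -0.108, 0.002], [-0.108, 0.994, -0.001], [-0.002, -0.001, -1.0]]
ft_force: [0.2, -0.4, 4.5]
grip_width: 0.0258
grip_force: 61.6
```

>>> {"fn": "drive_tool", "kwargs": {"moves": [[2,0,0,0.5,0,0,0],[2,0,0,1.5,0,0,0],[2,0,0,2.5,0,0,0],[2,0,0,3,0,0,0],[2,0,0,3,0,0,0],[2,0,0,3,0,0,0],[2,0,0,1.5,0,0,0],[2,0,0,0,0,0,0]]}}

```text
time_s: 3.4
position: [0.56, -0.3507, 0.1799]
eef_rot: [[-0.994, -0.108, 0.007], [-0.108, 0.994, -0.003], [-0.007, -0.004, -1.0]]
ft_force: [0.8, 0.2, -0.9]
grip_width: 0.0259
grip_force: 61.0
```

```bash
python3 - <<'E'
from h import *
c=wcam(); np.save('w2.npy',c,allow_pickle=True); cv2.imwrite('pics/w2.png',c['image'][:,:,::-1]); print(c['p'])
E
```

```text
[ 0.55999318 -0.35072896  0.17985404]
```

View pics/w2.png

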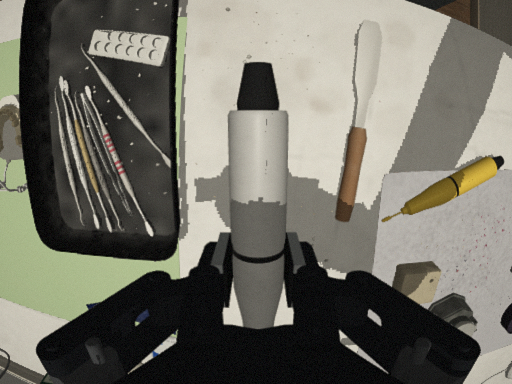

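The handpiece is held: tail end at (259,63), ring at (259,254). Next I'll work out where its middle is relative to the tool, then the transfer.

```bash
python3 - <<'E'
from h import *
c1=np.load('w1.npy',allow_pickle=True).item();c=np.load('w2.npy',allow_pickle=True).item()
ax=np.array([np.cos(.1076),np.sin(.1076)])
z=c['p'][2]-.0128
for zz in(z-.004,z,z+.004):
    t=wz(c,(259,63),zz)[:2]; r=wz(c,(259,257),zz+.0)[:2]; 
    print(zz,'tail',(t-c['p'][:2])@ax,'mid by tail',(t-c['p'][:2])@ax+.093)
print('w1 tail/junction/ring', [ (wz(c1,(255,v),.0135)[:2]-[.5597,-.3513])@ax for v in(95,119,198,287)])
print('w2 junction/ring', [ (wz(c,(259,v),z)[:2]-c['p'][:2])@ax for v in(63,109,256)])
E
```

```text
0.16305403918185477 tail -0.09271060109619776 mid by tail 0.00028939890380223765
0.16705403918185477 tail -0.09213030656968546 mid by tail 0.0008696934303145387
0.17105403918185477 tail -0.09155001204317319 mid by tail 0.001449987956826812
w1 tail/junction/ring [np.float64(-0.09244995709370124), np.float64(-0.07189345726234983), np.float64(-0.0020503504973804856), np.float64(0.09249954963007229)]
w2 junction/ring [np.float64(-0.09213030656968546), np.float64(-0.07150326114976419), np.float64(0.0003236803249089948)]
```

>>> {"fn": "drive_tool", "kwargs": {"moves": [[2,0,2,0,0,0,0],[2,-0.2,3.5,0,0,0,0.011],[2,-0.2,3.5,0,0,0,0.011],[2,-0.2,3.5,0,0,0,0.011],[2,-0.2,3.5,0,0,0,0.011],[2,-0.2,3.5,0,0,0,0.011],[2,-0.2,3.5,0,0,0,0.011],[2,-0.2,3.5,0,0,0,0.011]]}}

```text
time_s: 4.12
position: [0.5423, -0.0833, 0.1727]
eef_rot: [[-0.983, -0.184, -0.005], [-0.184, 0.983, 0.0], [0.005, 0.001, -1.0]]
ft_force: [1.0, 0.3, -2.6]
grip_width: 0.0258
grip_force: 61.0
```

>>> {"fn": "drive_tool", "kwargs": {"moves": [[2,-0.2,3.5,0,0,0,0],[2,-0.2,3.5,0,0,0,0],[2,-0.2,3.5,0,0,0,0],[2,-0.1,3.5,0,0,0,0],[2,0,3,0,0,0,0],[2,0,1.8,0,0,0,0],[2,0,0,0,0,0,0],[2,0,0,0,0,0,0]]}}

```text
time_s: 4.78
position: [0.536, 0.1035, 0.1731]
eef_rot: [[-0.983, -0.185, -0.004], [-0.185, 0.983, -0.002], [0.005, -0.001, -1.0]]
ft_force: [1.3, 1.0, -2.2]
grip_width: 0.0255
grip_force: 60.9
```

```bash
python3 - <<'E'
from h import *
c=wcam(); np.save('w3.npy',c,allow_pickle=True); cv2.imwrite('pics/w3.png',c['image'][:,:,::-1]); print(c['p'])
E
```

```text
[0.53595214 0.10345014 0.17308846]
```

View pics/w3.png

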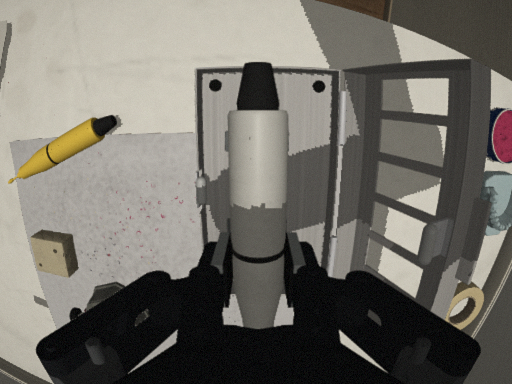

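The wrist view shows the near screws at (215,85) and (319,86) inside the open base, with the handpiece over the clips.

```bash
python3 - <<'E'
from h import *
c=np.load('w3.npy',allow_pickle=True).item()
g=c['image'].max(2).astype(float)
def cen(u,v,r=8):
    w=g[v-r:v+r+1,u-r:u+r+1]; k=(w<60)*1.; yy,xx=np.mgrid[-r:r+1,-r:r+1]; return u+(k*xx).sum()/k.sum(),v+(k*yy).sum()/k.sum()
A,B=cen(215,85),cen(319,86); print(A,B)
a,b=wz(c,A,.004)[:2],wz(c,B,.004)[:2];print(a,b,np.linalg.norm(a-b))
m=(a+b)/2; x=(b-a)/np.linalg.norm(b-a); y=np.array([-x[1],x[0]]); print('yaw',np.arctan2(-y[1],-y[0]))
print('mid',m,'clip centre',m-.1*y-.01*x)
E
```

```text
(np.float64(214.8), np.float64(85.01904761904763)) (np.float64(318.4761904761905), np.float64(85.95238095238095))
[0.44949159 0.04390016] [0.43111828 0.14233682] 0.10013667901332732
yaw 0.18452773367784261
mid [0.44030494 0.09311849] clip centre [0.54044206 0.10163649]
```

>>> {"fn": "drive_tool", "kwargs": {"moves": [[2,0.33,-0.15,-1.5,0,0,0],[2,0,0,-2.5,0,0,0],[2,0,0,-2,0,0,0],[2,0,0,-1,0,0,0],[2,0,0,0,0,0,0],[2,0,0,0,0,0,0],[2,0,0,0,0,0,0]]}}

```text
time_s: 5.42
position: [0.5415, 0.1013, 0.1063]
eef_rot: [[-0.983, -0.183, 0.002], [-0.183, 0.983, 0.0], [-0.002, 0.0, -1.0]]
ft_force: [-0.1, -0.8, -1.5]
grip_width: 0.0261
grip_force: 60.9
```

>>> {"fn": "drive_tool", "kwargs": {"moves": [[2,-0.2,0.05,-1,0,0,0],[2,0,0,-0.8,0,0,0],[2,0,0,-0.4,0,0,0],[2,0,0,0,0,0,0],[2,0,0,0,0,0,0],[2,0,0,0,0,0,0]]}}

```text
time_s: 5.92
position: [0.5391, 0.1022, 0.0838]
eef_rot: [[-0.983, -0.184, 0.001], [-0.184, 0.983, 0.0], [-0.001, 0.0, -1.0]]
ft_force: [-0.5, 0.5, -2.7]
grip_width: 0.0259
grip_force: 60.9
```

>>> {"fn": "drive_tool", "kwargs": {"moves": [[2,0,0,-0.5,0,0,0],[2,0,0,-0.5,0,0,0],[2,0,0,-0.4,0,0,0],[2,0,0,0,0,0,0]]}}

```text
time_s: 6.25
position: [0.5396, 0.1024, 0.0698]
eef_rot: [[-0.983, -0.184, 0.002], [-0.184, 0.983, 0.0], [-0.002, 0.0, -1.0]]
ft_force: [0.9, -0.1, 2.3]
grip_width: 0.0259
grip_force: 61.4
```

>>> {"fn": "drive_tool", "kwargs": {"moves": [[2,0,0,-0.4,0,0,0],[2,0,0,-0.4,0,0,0],[2,0,0,-0.2,0,0,0],[2,0,0,0,0,0,0]]}}

```text
time_s: 6.58
position: [0.5388, 0.1021, 0.0585]
eef_rot: [[-0.983, -0.184, -0.0], [-0.184, 0.983, 0.0], [0.0, 0.0, -1.0]]
ft_force: [2.1, 1.9, -2.5]
grip_width: 0.0259
grip_force: 61.1
```

>>> {"fn": "drive_tool", "kwargs": {"moves": [[2,0,0,-0.5,0,0,0],[2,0,0,-0.5,0,0,0],[2,0,0,-0.4,0,0,0],[2,0,0,0,0,0,0]]}}

```text
time_s: 6.92
position: [0.5382, 0.1019, 0.044]
eef_rot: [[-0.983, -0.183, -0.001], [-0.183, 0.983, -0.0], [0.001, -0.0, -1.0]]
ft_force: [1.7, 1.6, -4.2]
grip_width: 0.0258
grip_force: 60.7
```

>>> {"fn": "drive_tool", "kwargs": {"moves": [[2,0,0,-0.3,0,0,0],[2,0,0,-0.2,0,0,0],[2,0,0,0,0,0,0],[2,0,0,0,0,0,0]]}}

```text
time_s: 7.25
position: [0.5378, 0.1017, 0.0394]
eef_rot: [[-0.983, -0.183, -0.002], [-0.183, 0.983, -0.0], [0.002, -0.0, -1.0]]
ft_force: [0.3, 1.6, -5.4]
grip_width: 0.026
grip_force: 60.4
```

>>> {"fn": "drive_tool", "kwargs": {"moves": [[2,0,0,-0.2,0,0,0],[2,0,0,-0.1,0,0,0],[2,0,0,0,0,0,0],[2,0,0,0,0,0,0]]}}

```text
time_s: 7.58
position: [0.5382, 0.1018, 0.0383]
eef_rot: [[-0.983, -0.184, -0.001], [-0.184, 0.983, -0.001], [0.001, -0.0, -1.0]]
ft_force: [-3.7, 0.2, 4.6]
grip_width: 0.026
grip_force: 62.0
```

>>> {"fn": "drive_tool", "kwargs": {"moves": [[2,0,0,-0.1,0,0,0],[2,0,0,-0.1,0,0,0],[2,0,0,0,0,0,0]]}}

```text
time_s: 7.83
position: [0.5382, 0.1018, 0.0382]
eef_rot: [[-0.983, -0.185, -0.001], [-0.185, 0.983, -0.001], [0.001, -0.001, -1.0]]
ft_force: [-7.7, 0.1, 17.5]
grip_width: 0.0259
grip_force: 63.7
```

>>> {"fn": "drive_tool", "kwargs": {"moves": [[2,0,0,0.3,0,0,0],[5,0,0,0,0,0,0],[5,0,0,0,0,0,0],[5,0,0,0,0,0,0],[5,0,0,0,0,0,0]]}}

```text
time_s: 8.25
position: [0.5388, 0.102, 0.0381]
eef_rot: [[-0.983, -0.184, -0.0], [-0.184, 0.983, -0.0], [0.0, -0.0, -1.0]]
ft_force: [0.5, -0.4, 0.3]
grip_width: 0.0501
grip_force: 0.0
```

>>> {"fn": "drive_tool", "kwargs": {"moves": [[5,0,0,0.5,0,0,0],[5,0,0,1.5,0,0,0],[5,0,0,2.5,0,0,0],[5,0,0,3,0,0,0],[5,0,0,3,0,0,0],[5,0,0,3,0,0,0],[5,0,0,2,0,0,0],[5,0,0,0,0,0,0]]}}

```text
time_s: 8.92
position: [0.5414, 0.1029, 0.199]
eef_rot: [[-0.983, -0.185, 0.01], [-0.185, 0.983, 0.003], [-0.011, 0.002, -1.0]]
ft_force: [-0.1, 0.8, 1.1]
grip_width: 0.05
grip_force: 0.0
```

```bash
python3 - <<'E'
from h import *
c=wcam(); np.save('w4.npy',c,allow_pickle=True); cv2.imwrite('pics/w4.png',c['image'][:,:,::-1]); print(c['p'],robot.get_obs()['grip_width'])
E
```

```text
[0.54135004 0.10287508 0.19899316] 0.04998416066090745
```

View pics/w4.png

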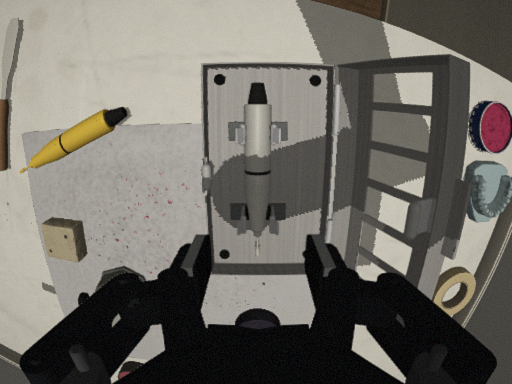

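The handpiece sits in both clips, at rows 131 and 211, with its tail at (258,83) and bur tip at (257,255). I'll check that it is centred and locate the lid's free edge: the thumb tab at (455,215) and the outer edge at about (465,60) to (420,300).

```bash
python3 - <<'E'
from h import *
c=np.load('w4.npy',allow_pickle=True).item()
yaw=.1846; Y=-np.array([np.cos(yaw),np.sin(yaw)]); X=np.array([Y[1],-Y[0]]); 
print('X,Y',X,Y)
a=wz(c,(258,83),.0255)[:2];b=wz(c,(257,255),.0255)[:2]
scr=[wz(c,p,.004)[:2] for p in[(220,80),(315,81),(224,254)]]
C=(scr[1]+scr[2])/2  # diagonal
print('case centre',C,'hp mid',(a+b)/2,np.linalg.norm(a-b))
d=(a+b)/2-C; print('hp in case x,y',d@X,d@Y)
# lid geometry
H=np.r_[np.array([.5385,.1122])+.065*X,.03]; X3=np.r_[X,0];Z=np.array([0,0,1.])
def lid(th,u,w): return H+u*(-np.cos(th)*X3+np.sin(th)*Z)+w*(np.sin(th)*X3+np.cos(th)*Z)
for th in(1.8,2.0,2.1): print(th,'corner',lid(th,.13,.03).round(3),'inner edge',lid(th,.13,0).round(3),'tab',lid(th,.143,.022).round(3))
# top camera check
T=np.load('top0.npy',allow_pickle=True).item()
for th in(1.9,2.0,2.1):
    print(th,[((proj(T,lid(th,u,w)+s*.115*np.r_[Y,0])[0]-[150,155])*4).round(0).tolist() for u,w,s in[(.13,.03,-1),(.13,.03,1),(.13,0,-1),(.13,0,1)]])
E
```

```text
X,Y [-0.18355334  0.98300975] [-0.98300975 -0.18355334]
case centre [0.53944472 0.11160208] hp mid [0.53849453 0.10124847] 0.18351437581946828
hp in case x,y -0.010003291640735606 0.0028344890499454847
1.8 corner [0.516 0.234 0.15 ] inner edge [0.521 0.205 0.157] tab [0.517 0.229 0.164]
2.0 corner [0.512 0.256 0.136] inner edge [0.517 0.229 0.148] tab [0.512 0.254 0.151]
2.1 corner [0.51  0.266 0.127] inner edge [0.515 0.241 0.142] tab [0.51  0.266 0.142]
1.9 [[15.0, 45.0], [81.0, 379.0], [55.0, 33.0], [121.0, 369.0]]
2.0 [[1.0, 50.0], [66.0, 382.0], [38.0, 38.0], [104.0, 373.0]]
2.1 [[-11.0, 55.0], [53.0, 386.0], [23.0, 43.0], [88.0, 377.0]]
```

>>> {"fn": "drive_tool", "kwargs": {"moves": [[0,0,0,2,0,0,0],[0,0,0,2.5,0,0,0],[0,-0.5,2.5,0,0,0,0],[0,-0.6,3.3,0,0,0,0],[0,-0.6,3.3,0,0,0,0],[0,-0.6,3.3,0,0,0,0],[0,-0.6,3.3,0,0,0,0],[0,-0.6,3.0,0,0,0,0]]}}

```text
time_s: 9.63
position: [0.5027, 0.2904, 0.2369]
eef_rot: [[-0.983, -0.184, -0.002], [-0.184, 0.983, -0.002], [0.002, -0.001, -1.0]]
ft_force: [1.1, 0.1, -0.3]
grip_width: -0.0003
grip_force: 0.0
```

>>> {"fn": "drive_tool", "kwargs": {"moves": [[0,0,0,0,0,0,0],[0,0,0,0,0,0,0]]}}

```text
time_s: 9.8
position: [0.5027, 0.2901, 0.2366]
eef_rot: [[-0.983, -0.186, -0.002], [-0.186, 0.983, -0.002], [0.003, -0.001, -1.0]]
ft_force: [-0.2, -0.8, -0.1]
grip_width: -0.0001
grip_force: 0.0
```

```bash
python3 - <<'E'
from h import *
for n in('side','top'):
    c=cam(n); np.save(f'{n}5.npy',c,allow_pickle=True)
    im=c['image'][:,:,::-1]; 
    r=(slice(125,275),slice(110,310)) if n=='side' else (slice(125,275),slice(80,280))
    cv2.imwrite(f'pics/{n}5.png',cv2.resize(im[r],(800,600),interpolation=cv2.INTER_CUBIC))
E
```

```text
(no output)
```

View pics/side5.png

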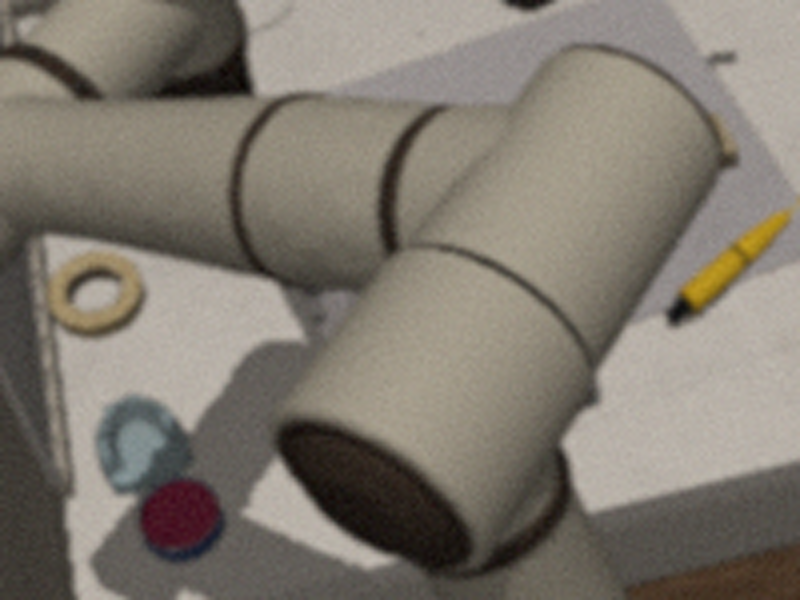

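>>> {"fn": "drive_tool", "kwargs": {"moves": [[0,0,0,-2,0,0,0],[0,0,0,-2.5,0,0,0],[0,0,0,-2.5,0,0,0],[0,0,0,-2,0,0,0],[0,0,0,0,0,0,0],[0,0,0,0,0,0,0]]}}

```text
time_s: 10.4
position: [0.5037, 0.2875, 0.1476]
eef_rot: [[-0.983, -0.182, -0.002], [-0.182, 0.983, -0.002], [0.002, -0.002, -1.0]]
ft_force: [1.0, -0.4, 1.3]
grip_width: -0.0002
grip_force: 0.0
```

>>> {"fn": "drive_tool", "kwargs": {"moves": [[0,0.2,-1,0,0,0,0],[0,0.2,-1,0,0,0,0],[0,0.2,-1,0,0,0,0],[0,0.2,-1,0,0,0,0],[0,0,0,0,0,0,0]]}}

```text
time_s: 10.82
position: [0.5125, 0.2476, 0.1498]
eef_rot: [[-0.983, -0.182, 0.002], [-0.182, 0.983, 0.002], [-0.002, 0.001, -1.0]]
ft_force: [0.6, 0.3, 0.5]
grip_width: -0.0
grip_force: 0.0
```

>>> {"fn": "drive_tool", "kwargs": {"moves": [[0,0.14,-0.76,0.43,0,0,0],[0,0.14,-0.76,0.43,0,0,0],[0,0.14,-0.76,0.43,0,0,0],[0,0.14,-0.76,0.43,0,0,0],[0,0,0,0,0,0,0]]}}

```text
time_s: 11.23
position: [0.5175, 0.2171, 0.1664]
eef_rot: [[-0.983, -0.183, 0.0], [-0.183, 0.983, -0.0], [-0.0, -0.0, -1.0]]
ft_force: [-0.3, -0.1, 0.4]
grip_width: 0.0001
grip_force: 0.0
```

```bash
python3 - <<'E'
from h import *
c=wcam(); np.save('w6.npy',c,allow_pickle=True); cv2.imwrite('pics/w6.png',c['image'][:,:,::-1]); print(c['p'])
E
```

```text
[0.51750354 0.21708953 0.16641973]
```

View pics/w6.png

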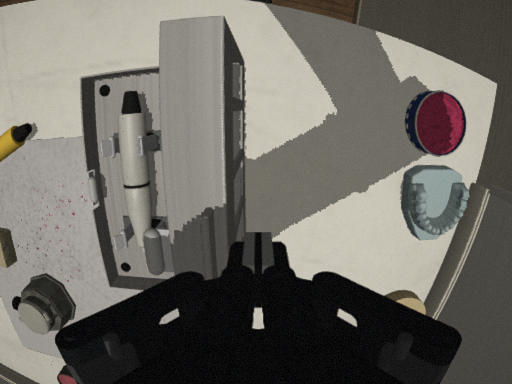

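The lid is now about upright: its front face spans x = 160 to 222 in the wrist view, with the closed fingertips behind it at (258,240). The handpiece lies in the clips at (135,170). I'll continue along the arc.

>>> {"fn": "drive_tool", "kwargs": {"moves": [[0,0.2,-1.1,0.15,0,0,0],[0,0.2,-1.1,0.15,0,0,0],[0,0.2,-1.1,0.15,0,0,0],[0,0.2,-1.1,0.15,0,0,0],[0,0,0,0,0,0,0]]}}

```text
time_s: 11.7
position: [0.5253, 0.1723, 0.1717]
eef_rot: [[-0.983, -0.182, -0.001], [-0.182, 0.983, -0.001], [0.001, -0.001, -1.0]]
ft_force: [-0.2, 0.8, -1.0]
grip_width: 0.0003
grip_force: 0.0
```

>>> {"fn": "drive_tool", "kwargs": {"moves": [[0,0.16,-0.86,-0.2,0,0,0],[0,0.16,-0.86,-0.2,0,0,0],[0,0.16,-0.86,-0.3,0,0,0],[0,0.16,-0.86,-0.3,0,0,0],[0,0,0,0,0,0,0]]}}

```text
time_s: 12.12
position: [0.5312, 0.1384, 0.1604]
eef_rot: [[-0.983, -0.182, -0.002], [-0.182, 0.983, -0.001], [0.003, -0.001, -1.0]]
ft_force: [-0.8, 0.4, -0.2]
grip_width: 0.0002
grip_force: 0.0
```

>>> {"fn": "drive_tool", "kwargs": {"moves": [[0,0.14,-0.75,-0.4,0,0,0],[0,0.14,-0.75,-0.4,0,0,0],[0,0.14,-0.75,-0.45,0,0,0],[0,0.14,-0.75,-0.45,0,0,0],[0,0,0,0,0,0,0]]}}

```text
time_s: 12.53
position: [0.5365, 0.1086, 0.143]
eef_rot: [[-0.983, -0.182, -0.003], [-0.182, 0.983, -0.001], [0.003, -0.001, -1.0]]
ft_force: [0.1, -0.7, 0.3]
grip_width: 0.0
grip_force: 0.0
```

>>> {"fn": "drive_tool", "kwargs": {"moves": [[0,0.09,-0.5,-0.55,0,0,0],[0,0.09,-0.5,-0.55,0,0,0],[0,0.09,-0.5,-0.55,0,0,0],[0,0.09,-0.5,-0.6,0,0,0],[0,0,0,0,0,0,0]]}}

```text
time_s: 12.95
position: [0.5399, 0.0891, 0.1203]
eef_rot: [[-0.983, -0.182, -0.003], [-0.182, 0.983, -0.001], [0.003, -0.0, -1.0]]
ft_force: [-0.2, 0.3, -0.4]
grip_width: -0.0001
grip_force: 0.0
```

>>> {"fn": "drive_tool", "kwargs": {"moves": [[0,0.08,-0.43,-0.46,0,0,0],[0,0.08,-0.43,-0.46,0,0,0],[0,0.08,-0.43,-0.46,0,0,0],[0,0.08,-0.43,-0.46,0,0,0],[0,0.08,-0.43,-0.4,0,0,0],[0,0,0,0,0,0,0]]}}

```text
time_s: 13.45
position: [0.5443, 0.0677, 0.0984]
eef_rot: [[-0.983, -0.183, -0.002], [-0.183, 0.983, -0.001], [0.002, -0.0, -1.0]]
ft_force: [0.4, 0.3, -0.7]
grip_width: -0.0004
grip_force: 0.0
```

```bash
python3 - <<'E'
from h import *
c=wcam(); np.save('w7.npy',c,allow_pickle=True); cv2.imwrite('pics/w7.png',c['image'][:,:,::-1]); print(c['p'])
E
```

```text
[0.54427426 0.06771106 0.09844841]
```

View pics/w7.png

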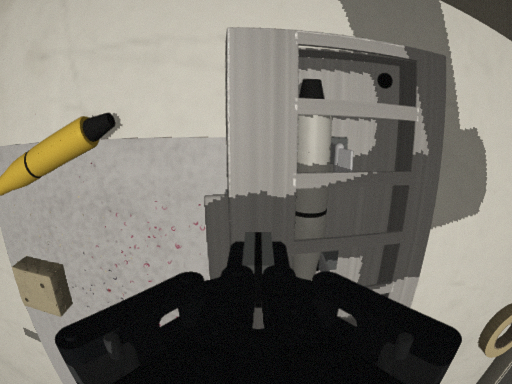

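The lid is nearly shut, with the fingertips at (258,240) on the solid front strip (x = 228 to 297). Now I'll press down gently.

>>> {"fn": "drive_tool", "kwargs": {"moves": [[0,0,0,-0.2,0,0,0],[0,0,0,-0.1,0,0,0],[0,0,0,0,0,0,0]]}}

```text
time_s: 13.75
position: [0.5449, 0.0689, 0.0965]
eef_rot: [[-0.983, -0.184, -0.0], [-0.184, 0.983, -0.0], [0.0, -0.0, -1.0]]
ft_force: [1.0, -0.3, -0.3]
grip_width: 0.0002
grip_force: 0.0
```

>>> {"fn": "drive_tool", "kwargs": {"moves": [[0,0,0,-0.15,0,0,0],[0,0,0,-0.1,0,0,0],[0,0,0,0,0,0,0]]}}

```text
time_s: 14.0
position: [0.5452, 0.0688, 0.0948]
eef_rot: [[-0.983, -0.184, 0.001], [-0.184, 0.983, -0.0], [-0.001, -0.0, -1.0]]
ft_force: [-0.6, 0.3, 3.0]
grip_width: 0.0
grip_force: 1.7
```

>>> {"fn": "drive_tool", "kwargs": {"moves": [[0,0,0,-0.15,0,0,0],[0,0,0,-0.1,0,0,0],[0,0,0,0,0,0,0]]}}

```text
time_s: 14.25
position: [0.5453, 0.0684, 0.0932]
eef_rot: [[-0.983, -0.185, 0.001], [-0.185, 0.983, -0.001], [-0.001, -0.001, -1.0]]
ft_force: [-2.2, -2.0, 9.8]
grip_width: -0.0005
grip_force: 4.6
```

>>> {"fn": "drive_tool", "kwargs": {"moves": [[0,0,0,-0.15,0,0,0],[0,0,0,-0.1,0,0,0],[0,0,0,0,0,0,0]]}}

```text
time_s: 14.5
position: [0.5454, 0.0679, 0.0903]
eef_rot: [[-0.983, -0.184, 0.001], [-0.184, 0.983, -0.001], [-0.001, -0.001, -1.0]]
ft_force: [-0.6, -4.2, 5.5]
grip_width: -0.0002
grip_force: 2.7
```

>>> {"fn": "drive_tool", "kwargs": {"moves": [[0,0,0,-0.15,0,0,0],[0,0,0,-0.1,0,0,0],[0,0,0,0,0,0,0]]}}

```text
time_s: 14.75
position: [0.5445, 0.0688, 0.0861]
eef_rot: [[-0.983, -0.183, -0.001], [-0.183, 0.983, 0.0], [0.001, 0.0, -1.0]]
ft_force: [-0.4, 0.9, -0.8]
grip_width: 0.0003
grip_force: 0.0
```

The force dropped to zero at the click. I'll back off and check the lid's height numerically.

>>> {"fn": "drive_tool", "kwargs": {"moves": [[0,0,0,1,0,0,0],[0,0,0,2.5,0,0,0],[0,0,0,3,0,0,0],[0,0,0,3,0,0,0],[0,0,0,3,0,0,0],[0,0,0,1.5,0,0,0],[0,0,0,0,0,0,0],[0,0,0,0,0,0,0]]}}

```text
time_s: 15.42
position: [0.545, 0.0691, 0.2278]
eef_rot: [[-0.983, -0.184, 0.002], [-0.184, 0.983, 0.002], [-0.002, 0.001, -1.0]]
ft_force: [0.8, -0.1, -0.4]
grip_width: -0.0004
grip_force: 0.0
```

```bash
python3 - <<'E'
from h import *
from scipy.optimize import brentq
c=wcam(); np.save('w8.npy',c,allow_pickle=True); print(c['p'])
g=cv2.GaussianBlur(c['image'].astype(np.float32),(3,3),0)
A=np.array(c['T_tool_cam']);K=np.array(c['K'])
def wp(P):
    d=A[:3,:3].T@(c['R'].T@(P-c['p'])-A[:3,3]); th=np.arctan2(np.hypot(d[0],d[1]),d[2]); r=np.hypot(d[0],d[1]); return K[0,0]*th*d[0]/r+K[0,2],K[0,0]*th*d[1]/r+K[1,2]
yaw=.1846; Y=-np.array([np.cos(yaw),np.sin(yaw),0]); X=np.array([Y[1],-Y[0],0]); H=np.array([.5393,.1116,.03])+.065*X; Z=np.array([0,0,1.])
def lid(th,u,w,y): return H+u*(-np.cos(th)*X+np.sin(th)*Z)+w*(np.sin(th)*X+np.cos(th)*Z)+y*Y
for th in(0,.05,.1): print(th,[np.round(wp(lid(th,u,.03,y)),1).tolist() for u,y in[(.13,.115),(.13,.08),(.0,.115),(.0,.08)]])
u,v=wp(lid(0,.13,.03,.08)); v=int(round(v)); row=g[v]
print('row',v); 
print('L',int(u)-25,row[int(u)-25:int(u)+26].max(1).astype(int).tolist())
u2=int(wp(lid(0,0,.03,.08))[0]); print('R',u2-25,row[u2-25:u2+26].max(1).astype(int).tolist())
uc=(int(u)+u2)//2; vt=int(wp(lid(0,.065,.03,.115))[1]); uu=int(u)+25; print('near end col',uu,vt-20,g[vt-20:vt+25,uu].max(1).astype(int).tolist())
E
```

```text
[0.54499696 0.0691141  0.22784613]
0 [[235.3, 66.0], [235.4, 101.8], [367.4, 71.5], [366.8, 105.8]]
0.05 [[236.6, 65.0], [236.7, 101.7], [368.8, 71.6], [368.1, 105.9]]
0.1 [[238.3, 64.0], [238.4, 101.5], [370.1, 71.8], [369.4, 106.0]]
row 102
L 210 [186, 185, 184, 183, 183, 184, 184, 184, 183, 183, 183, 184, 184, 184, 184, 184, 184, 184, 184, 185, 185, 185, 185, 185, 184, 173, 155, 151, 153, 151, 149, 149, 151, 152, 151, 152, 151, 148, 147, 147, 148, 149, 151, 151, 151, 150, 151, 152, 152, 149, 147]
R 341 [76, 74, 77, 96, 125, 140, 142, 134, 112, 85, 72, 71, 71, 72, 74, 74, 73, 72, 71, 70, 70, 71, 71, 70, 70, 77, 92, 101, 101, 100, 100, 100, 100, 102, 101, 100, 101, 102, 101, 100, 100, 100, 100, 99, 98, 98, 97, 97, 97, 97, 102]
near end col 260 46 [184, 182, 182, 182, 182, 183, 182, 182, 183, 183, 183, 182, 180, 177, 174, 173, 175, 179, 180, 169, 151, 146, 148, 148, 149, 148, 147, 147, 147, 147, 147, 147, 147, 148, 147, 146, 146, 147, 147, 148, 148, 148, 147, 147, 147]
```

```bash
python3 -c "
from cell import robot
print(robot.hand_in())"
```

```text
the job is handed in; nothing more can be done
None
```

The job is handed in: the handpiece is in both clips, about 1–3 mm off centre lengthwise, and released. The lid is shut: the pushing force peaked near 10 N and fell to zero at the click, and the wrist camera then showed its edges where a shut lid's should be.

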